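# Rack the weighed bean doses in the order of the tickets

## Robot

A 7-joint arm with a two-finger parallel gripper is mounted at the origin on a cart in front of the work surface, level with it; the furniture and walls round the work are solid. World frame = base frame: x ahead of the robot, y to its left, z up, the work surface at z = 0. Lengths are in m, angles in rad, forces in N, time in s.
With the tool pointing down it reaches from about 0.4 to 0.875 m from the base axis. Payload 19.3 kg.
Tool frame: the origin (TCP) lies midway between the tips of the shut fingers; the grasp point (between the pads) lies 19 mm behind it; z points along the fingers, y is the line along which they close (so a half turn about z gives the same grasp; the last joint's range is limited). The gripper opens to 85 mm and grips with 20 to 120 N. Pads are 22 mm wide; open, the fingers measure 114 mm over their backs; the gripper's body (76 mm by 85 mm) begins 54 mm behind the grasp point. The pads swing forward as they close: fully open they stand 13 mm farther back than shut.
Start: joints at [1.243, 0.521, -0.036, 1.599, 0.021, 1.021, -0.113], TCP at [0.159, -0.604, 0.231] pointing down, gripper open.
Joint ranges: [-2.91, 2.91], [-0.3, 2.13], [-1.5, 1.42], [0.17, 2.43], [-1.26, 4.41], [0.16, 1.93], [-2.52, 2.52]. Speed limits (rad/s): [1.89, 1.89, 2.39, 2.39, 3.01, 3.01, 3.01].

## Interface

Orientations are given as [roll, pitch, yaw] about the fixed x, y, z axes, in that order (R = Rz(yaw) Ry(pitch) Rx(roll)).
In Python, from workcell import bot gives the robot as it stands.
- The arm moves only by the shell command python3 nudge.py 'ROWS' [FORCE]. ROWS is one flat JSON list of numbers that holds 1 to 5 rows one after another, with no inner brackets; each row has 7 numbers: the finger opening in m, then dx, dy, dz in a scale on which 1.0 is 1 m, then a rotation vector rx, ry, rz in a scale on which 1.0 is pi rad; each row is the pose to reach, as a shift and turn from the pose commanded when the command began, along the tool's axes at that moment; what a row does not reach only later rows make up. A row lasts 1/8 s, in which the tool goes at most 0.0625 m and 0.188 rad, less where a joint would pass 70% of its speed; a pose out of reach is approached as far as the arm can. The fingers move at their own pace and stop on an object; FORCE is the grip in N (left out, the last holds). Time passes only in rows, so rows that do not move let the fingers close. It prints the time, the measured TCP pose, the force, the opening and the grip force at its end. Shift and turn numbers lie between -1 and 1, and a call with a number outside is refused. Input that does not fit is refused with a message, and nothing moves.
- bot.observe(): the state, without advancing time (a new reading comes with each control period).
- bot.grab_frame(name): name is "side" or "top" or "wrist"; returns the picture (420x560x3 uint8, blue, green, red); there is no depth.
- bot.calibration(name): a dict with "vfov" (degrees; the focal length in pixels is half the picture's height over the tangent of half this angle, whatever the lens; pixels are square), "cx", "cy" (the principal point, pixels), "eye" and "attitude" of the camera in the world. Camera axes: x right, y down, z forward; pixel columns grow to the right and rows downward; lengths in m; the calibration is good to about 2 mm. A picture is of the moment at which its call begins: read the wrist's pose just before it. calibration takes no time and is no camera call; for the wrist camera it gives the pose at the moment of the call.
- bot.job_done(): hands the job in; it is judged then, once.
The state is a dict: "clock": time; "qpos": joint angles; "qd": joint speeds; "joint_efforts": joint torques, N m; "position": TCP position; "tool_rot": TCP orientation; "force": force on the tool from outside, world axes, zero at the start; "moment": the same for the moment, N m; "grip_width": finger opening in m; "finger_force": force on a finger pad.
Only numpy, scipy, OpenCV 4.12 (cv2) and the standard library are available. Lean on these libraries where they do the work, as an engineer would, in place of code of your own. Each camera call takes 0.05 s, during which the arm holds its last target. There are 200 camera calls.

## Task

The weighed bean doses are waiting in the pale rack; bring the four canisters over to the dark rack and line them up in the same order as the order tickets there, each one seated fully down in the hole in front of the ticket with the colour of its cap. Keep the canisters upright and leave the milk pitcher and the tamper where they stand.

Things in the scene. Friction and masses are not known exactly. Their poses are not given: they have to be found in the camera images.
- can_red: sealed aluminium bean canister with a red cap: a round bar 36 mm in diameter, 120 mm tall (cap: top 25 mm, 34 mm wide; foot tapered 9 mm), about 0.14 kg. Origin: centre of its underside, z up. At the start it stands in one of the four holes, in a row along its own y axis, 64 mm apart, of the fixed pale rack (82 x 276 mm, top 38 mm above the worktop), its underside 10 mm above the worktop
- can_yellow: sealed aluminium bean canister with a yellow cap: a round bar 36 mm in diameter, 120 mm tall (cap: top 25 mm, 34 mm wide; foot tapered 9 mm), about 0.14 kg. Origin: centre of its underside, z up. At the start it stands in one of the four holes, in a row along its own y axis, 64 mm apart, of the fixed pale rack (82 x 276 mm, top 38 mm above the worktop), its underside 10 mm above the worktop
- can_green: sealed aluminium bean canister with a green cap: a round bar 36 mm in diameter, 120 mm tall (cap: top 25 mm, 34 mm wide; foot tapered 9 mm), about 0.14 kg. Origin: centre of its underside, z up. At the start it stands in one of the four holes, in a row along its own y axis, 64 mm apart, of the fixed pale rack (82 x 276 mm, top 38 mm above the worktop), its underside 10 mm above the worktop
- can_blue: sealed aluminium bean canister with a blue cap: a round bar 36 mm in diameter, 120 mm tall (cap: top 25 mm, 34 mm wide; foot tapered 9 mm), about 0.14 kg. Origin: centre of its underside, z up. At the start it stands in one of the four holes, in a row along its own y axis, 64 mm apart, of the fixed pale rack (82 x 276 mm, top 38 mm above the worktop), its underside 10 mm above the worktop
- ticket_red: white order ticket with a broad red band, on the slope behind its hole in the fixed dark rack (82 x 276 mm, top 38 mm above the worktop). Origin: centre of that hole's floor, 10 mm above the worktop, where a seated canister has its origin; x to the ticket, y along the row of holes (64 mm apart). Hole 44 mm wide, 28 mm deep, mouth flared 5 mm; slope rises from x 39, z 28 to x 94, z 66 mm
- ticket_yellow: white order ticket with a broad yellow band, on the slope behind its hole in the fixed dark rack (82 x 276 mm, top 38 mm above the worktop). Origin: centre of that hole's floor, 10 mm above the worktop, where a seated canister has its origin; x to the ticket, y along the row of holes (64 mm apart). Hole 44 mm wide, 28 mm deep, mouth flared 5 mm; slope rises from x 39, z 28 to x 94, z 66 mm
- ticket_green: white order ticket with a broad green band, on the slope behind its hole in the fixed dark rack (82 x 276 mm, top 38 mm above the worktop). Origin: centre of that hole's floor, 10 mm above the worktop, where a seated canister has its origin; x to the ticket, y along the row of holes (64 mm apart). Hole 44 mm wide, 28 mm deep, mouth flared 5 mm; slope rises from x 39, z 28 to x 94, z 66 mm
- ticket_blue: white order ticket with a broad blue band, on the slope behind its hole in the fixed dark rack (82 x 276 mm, top 38 mm above the worktop). Origin: centre of that hole's floor, 10 mm above the worktop, where a seated canister has its origin; x to the ticket, y along the row of holes (64 mm apart). Hole 44 mm wide, 28 mm deep, mouth flared 5 mm; slope rises from x 39, z 28 to x 94, z 66 mm
- milk_pitcher: steel milk pitcher, 75 x 106 x 100 mm tall, loose, standing behind the racks; not part of the job. Origin: on the worktop under it, 16 mm from the axis of its 75 mm body towards the handle
- tamper: coffee tamper with a brown wooden knob, 58 mm wide and 87 mm tall, loose, standing behind the racks; not part of the job. Origin: centre of its underside

How it is judged:
By the outcome, as a careful person would: the job done as asked, in the order asked, and still so for the second after the job is handed in, with the robot touching nothing.
It also fails if it takes over 102 s, if anything falls off the work surface, if the arm or the gripper's body presses on something with over 40 N, if the wrist force passes 120 N, or if a joint passes its speed limit or range.

## Working session

There is one attempt and no reset: what is moved stays moved. The work goes in short steps, Python scripts to look and compute and a shell command to move; the robot and the scene stay as the last step left them, time stands still between calls to the robot, and variables do not carry over. Pictures are saved under pics/ and viewed, at most 14 in all, crops included, and the job is handed in when it is done.

```bash
ls; mkdir -p pics
python3 - <<'E'
from workcell import bot
import cv2
s=bot.observe();print(s)
for n in("side","top"):
    print(n,bot.calibration(n)); cv2.imwrite(f"pics/{n}0.png",bot.grab_frame(n))
print(bot.calibration("wrist"))
E
```

```text
nudge.py
pics
workcell.py
{'clock': 0.0, 'qpos': array([ 1.24279945,  0.52201865, -0.03631078,  1.59998048,  0.02121028,
        1.02109031, -0.11279655]), 'qd': array([ 8.02971666e-04,  2.28875206e-03,  3.22502889e-04, -8.10970470e-04,
       -1.28798272e-03, -2.79021918e-05, -7.29010213e-04]), 'joint_efforts': array([ 3.03495392e-05, -9.27098823e+01,  1.97974496e+00, -3.69922936e+01,
        1.77159469e-02,  8.20741203e-03,  5.48107198e-05]), 'position': array([ 0.15921544, -0.60404688,  0.23073288]), 'tool_rot': array([-3.14048517e+00,  9.54171970e-05,  2.57780875e-01]), 'force': array([0.26834588, 0.54347368, 0.76463572]), 'moment': array([-0.0122583 , -0.03868745,  0.00724899]), 'finger_force': 0.0, 'grip_width': 0.08573005179882853}
side {'vfov': 46.932145450717606, 'cx': 287.25668646386475, 'cy': 210.86576971816152, 'eye': array([0.12184042, 0.89294753, 0.44439743]), 'attitude': array([-1.93385365,  0.02600679, -2.62790046])}
top {'vfov': 55.00908821774994, 'cx': 279.06468237471057, 'cy': 211.494470800796, 'eye': array([4.73965026e-01, 8.00255496e-04, 1.05169578e+00]), 'attitude': array([-2.98733771, -0.01789758, -1.57906601])}
{'vfov': 69.8475329763554, 'cx': 281.1934373641321, 'cy': 212.8418477063685, 'eye': array([ 0.22461209, -0.58799578,  0.37377468]), 'attitude': array([ 2.87141273e+00,  4.20244556e-04, -1.31249008e+00])}
```

View pics/top0.png

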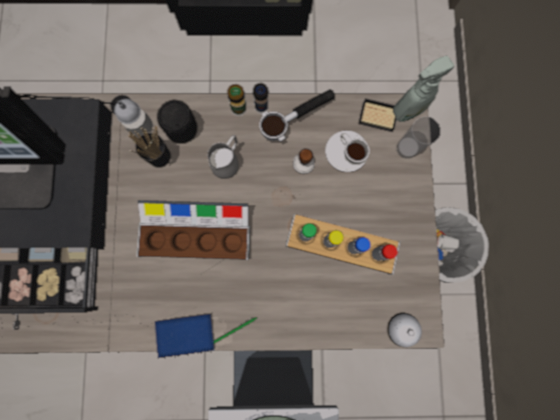

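View pics/side0.png

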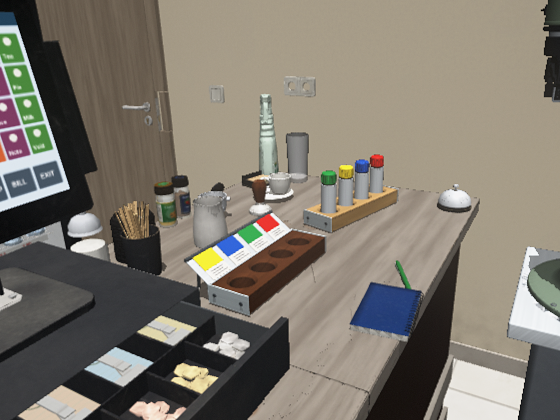

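The top view (up = +x, left = +y) shows the caps in the pale rack: green (309,231), yellow (335,239), blue (362,245) and red (389,252). The dark rack's tickets run yellow (154,210), blue (180,210), green (206,210), red (232,211), with their holes at row ~241. The side view agrees, and the pitcher and tamper stand behind the racks. Next I'll triangulate.

```bash
cat > h.py <<'E'
import numpy as np,cv2
from scipy.spatial.transform import Rotation as R
HUE={'red':((174,6),),'yellow':((22,34),),'green':((48,80),),'blue':((105,122),)}
def cal(c):
    return dict(f=210/np.tan(np.radians(c['vfov'])/2),c=np.array([c['cx'],c['cy']]),e=np.array(c['eye']),R=R.from_euler('xyz',c['attitude']).as_matrix())
def ray(k,p):
    d=k['R']@np.r_[(np.asarray(p,float)-k['c'])/k['f'],1]; return d/np.linalg.norm(d)
def plane(k,p,z):
    d=ray(k,p); return k['e']+d*(z-k['e'][2])/d[2]
def proj(k,X):
    v=k['R'].T@(np.asarray(X)-k['e']); return v[:2]/v[2]*k['f']+k['c']
def tri(obs):
    A=np.zeros((3,3));b=np.zeros(3)
    for k,p in obs:
        d=ray(k,p);M=np.eye(3)-np.outer(d,d);A+=M;b+=M@k['e']
    X=np.linalg.solve(A,b); return X,[np.round(proj(k,X)-p,1) for k,p in obs]
def blobs(img,col,smin=150,vmin=60,amin=25):
    h=cv2.cvtColor(img,cv2.COLOR_BGR2HSV);(a,b),=HUE[col]
    H=h[...,0];m=((H>=a)&(H<=b) if a<b else (H>=a)|(H<=b))&(h[...,1]>=smin)&(h[...,2]>=vmin)
    n,l,s,c=cv2.connectedComponentsWithStats(m.astype(np.uint8))
    return [(s[i,4],c[i],s[i,:4],l==i) for i in range(1,n) if s[i,4]>=amin]
E
python3 - <<'E'
from h import *
from workcell import bot
for n in("side","top"):
    im=cv2.imread(f"pics/{n}0.png")
    for c in HUE:
        print(n,c,[(int(a),np.round(p,1).tolist(),b.tolist()) for a,p,b,_ in blobs(im,c)])
E
```

```text
side red [(146, [376.2, 160.5], [370, 155, 13, 12]), (216, [267.0, 222.6], [256, 214, 23, 18])]
side yellow [(175, [345.5, 171.3], [339, 165, 14, 14]), (363, [207.1, 258.6], [193, 247, 30, 24])]
side green [(46, [328.3, 172.9], [322, 171, 13, 5]), (236, [249.5, 233.3], [238, 224, 24, 19]), (63, [403.1, 275.6], [396, 261, 14, 28])]
side blue [(116, [361.6, 165.2], [355, 160, 13, 12]), (297, [229.3, 245.4], [216, 235, 27, 21]), (2395, [386.4, 309.0], [350, 283, 70, 53])]
top red [(198, [231.5, 211.0], [223, 206, 18, 11]), (170, [389.0, 251.2], [382, 244, 15, 15])]
top yellow [(210, [153.7, 208.7], [145, 203, 19, 12]), (181, [335.8, 236.9], [329, 230, 15, 15])]
top green [(179, [205.7, 210.2], [197, 205, 18, 11]), (129, [308.7, 230.1], [303, 224, 13, 13]), (37, [236.8, 328.4], [220, 319, 34, 20])]
top blue [(202, [180.0, 209.2], [171, 204, 19, 12]), (143, [362.0, 244.0], [356, 238, 13, 13]), (1831, [184.0, 335.2], [156, 315, 57, 41])]
```

Run:
```python
from h import *
from workcell import bot
T=cal(bot.calibration("top"));S=cal(bot.calibration("side"))
it,is_=[cv2.imread(f"pics/{n}0.png") for n in("top","side")]
def pick(img,c,k):
    return [b for b in blobs(img,c) if b[0]<400]
for c in HUE:
    t=pick(it,c,0);s=pick(is_,c,0)
    tt=min(t,key=lambda b:b[1][0]); tc=max((b for b in t if b[1][1]<260),key=lambda b:b[1][0])
    st=min(s,key=lambda b:b[1][0]); sc=max((b for b in s if b[1][1]<200),key=lambda b:b[1][0])
    x,e=tri([(T,tc[1]),(S,sc[1])]);y,f=tri([(T,tt[1]),(S,st[1])])
    print(c,'cap',x.round(4),e,plane(T,tc[1],.13).round(4),'tick',y.round(4),f)
for p in[(157,241),(182,241),(207,242),(233,243)]: print(plane(T,p,.038).round(3))
```

```text
red cap [ 0.5248 -0.2716  0.117 ] [array([-0.1, -0.1]), array([ 0.1, -0. ])] [ 0.5238 -0.2679  0.13  ] tick [0.6296 0.0997 0.0621] [array([0., 0.]), array([-0., -0.])]
yellow cap [ 0.5587 -0.1488  0.1166] [array([0., 0.]), array([-0., -0.])] [ 0.5575 -0.1467  0.13  ] tick [0.6365 0.2917 0.0622] [array([-0.1, -0.1]), array([0.1, 0. ])]
green cap [ 0.574  -0.0848  0.1277] [array([-0. , -0.1]), array([0.1, 0. ])] [ 0.5735 -0.0847  0.13  ] tick [0.6316 0.1634 0.0621] [array([0.1, 0.1]), array([-0.1, -0. ])]
blue cap [ 0.5412 -0.2091  0.1183] [array([0.1, 0.2]), array([-0.2, -0. ])] [ 0.5407 -0.2063  0.13  ] tick [0.635  0.2271 0.0615] [array([0., 0.]), array([-0., -0.])]
[0.558 0.287 0.038]
[0.558 0.225 0.038]
[0.555 0.163 0.038]
[0.552 0.098 0.038]
```

```bash
cat >> h.py <<'E'
def go(s,xyz,yaw):
    Rt=R.from_euler('xyz',s['tool_rot']); G=R.from_euler('xyz',[np.pi,0,yaw])
    d=Rt.inv().apply(np.asarray(xyz)-s['position']); r=(Rt.inv()*G).as_rotvec()
    print('d',d.round(4),'r',r.round(4),'dist',np.linalg.norm(d).round(3))
E
python3 - <<'E'
from h import *
from workcell import bot
go(bot.observe(),[.54,-.22,.29],1.314)
E
```

```text
d [ 0.4661 -0.2744 -0.059 ] r [-9.0000e-04 -5.0000e-04 -1.0562e+00] dist 0.544
```

Careful with the scale: turns go in shares of pi rad. That gives: -0.53 rad is -0.1687.

```bash
python3 nudge.py '[0.085,0.233,-0.137,-0.03,0,0,-0.1687,0.085,0.233,-0.137,-0.03,0,0,-0.1687,0.085,0.233,-0.137,-0.03,0,0,-0.1687,0.085,0.233,-0.137,-0.03,0,0,-0.1687,0.085,0.233,-0.137,-0.03,0,0,-0.1687]' 60
python3 - <<'E'
from h import *
from workcell import bot
go(bot.observe(),[.54,-.22,.29],1.314)
E
```

```text
clock: 0.72
position: [0.3523, -0.4096, 0.2617]
tool_rot: [3.141, -0.001, 0.792]
force: [-0.4, -0.2, -0.4]
grip_width: 0.0851
finger_force: 0.0
d [ 0.2668  0.0004 -0.0281] r [ 0.0006 -0.0008 -0.5219] dist 0.268
```

Scaled: -0.522 rad is -0.1662.

```bash
python3 nudge.py '[0.085,0.267,0,-0.028,0,0,-0.1662,0.085,0.267,0,-0.028,0,0,-0.1662,0.085,0.267,0,-0.028,0,0,-0.1662,0.085,0.267,0,-0.028,0,0,-0.1662,0.085,0.267,0,-0.028,0,0,-0.1662]'
python3 nudge.py '[0.085,0,0,0,0,0,0,0.085,0,0,0,0,0,0]'
cat >> h.py <<'E'
def snap(name):
    from workcell import bot
    import json
    c=bot.calibration('wrist'); im=bot.grab_frame('wrist')
    cv2.imwrite(f'pics/{name}.png',im)
    json.dump({k:np.asarray(v).tolist() for k,v in c.items()},open(f'pics/{name}.json','w'))
    return im,cal(c)
def load(name):
    import json
    return cv2.imread(f'pics/{name}.png'),cal(json.load(open(f'pics/{name}.json')))
E
python3 - <<'E'
from h import *
from workcell import bot
im,k=snap('w1'); s=bot.observe();print(s['position'],s['tool_rot'])
for c in HUE:
    for a,p,b,_ in blobs(im,c,amin=100): print(c,a,p.round(1),b,plane(k,p,.13).round(4))
go(s,[.56,-.10,.29],1.4)
E
```

```text
clock: 1.35
position: [0.5402, -0.2196, 0.2893]
tool_rot: [3.141, -0.002, 1.314]
force: [-0.5, -0.8, -0.0]
grip_width: 0.085
finger_force: 0.0
clock: 1.6
position: [0.537, -0.2247, 0.289]
tool_rot: [-3.141, 0.001, 1.308]
force: [0.2, -0.9, 0.3]
grip_width: 0.0851
finger_force: 0.0
[ 0.53698405 -0.22476433  0.28906801] [-3.14093919e+00  6.65505564e-04  1.30760185e+00]
red 792 [282.1 237.4] [267 221  31  33] [ 0.5266 -0.268   0.13  ]
yellow 1098 [282.5 114.7] [264  96  38  39] [ 0.5592 -0.1478  0.13  ]
green 1052 [282.6  40.9] [266  22  35  38] [ 0.5756 -0.0868  0.13  ]
blue 748 [282.3 179.9] [267 165  31  31] [ 0.5428 -0.2084  0.13  ]
d [ 0.1265 -0.0102 -0.001 ] r [-0.0007  0.0006 -0.0924] dist 0.127
```

View pics/w1.png

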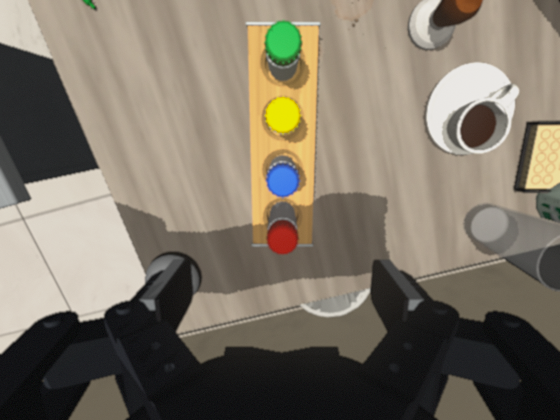

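The wrist view shows the caps in one column at u≈282: green v=41, yellow 115, blue 180, red 237, with the fingers aimed across the row. Next come a second wrist view for heights and then the dark rack.

Scaled: -0.092 rad is -0.0293.

```bash
python3 nudge.py '[0.085,0.126,-0.01,0,0,0,-0.0293,0.085,0.126,-0.01,0,0,0,-0.0293,0.085,0.126,-0.01,0,0,0,-0.0293,0.085,0.126,-0.01,0,0,0,-0.0293]'
python3 - <<'E'
from h import *
from workcell import bot
im,k=snap('w2'); s=bot.observe();print(s['position'])
i1,k1=load('w1')
for c in HUE:
    f=lambda i:min((b for b in blobs(i,c,amin=500) if 240<b[1][0]<330),key=lambda b:abs(b[1][0]-282),default=None)
    a,b=f(i1),f(im)
    if b is None: print(c,'none');continue
    print(c,b[1].round(1),plane(k,b[1],.13).round(4),tri([(k1,a[1]),(k,b[1])]))
go(s,[.56,.10,.29],1.535)
E
```

```text
clock: 2.15
position: [0.5605, -0.1003, 0.2893]
tool_rot: [-3.141, 0.001, 1.4]
force: [0.6, -0.6, -0.4]
grip_width: 0.0851
finger_force: 0.0
[ 0.56045092 -0.10083384  0.28924953]
red [276.6 334.8] [ 0.5273 -0.2633  0.13  ] (array([ 0.52553352, -0.27222605,  0.1181603 ]), [array([ 0., -0.]), array([-0.,  0.])])
yellow [287.2 236.6] [ 0.5597 -0.1445  0.13  ] (array([ 0.55937904, -0.14747234,  0.12179873]), [array([ 0., -0.]), array([-0.,  0.])])
green [293.5 179.3] [ 0.5761 -0.0849  0.13  ] (array([ 0.57601525, -0.08568566,  0.12530247]), [array([ 0.1, -0. ]), array([-0.1,  0. ])])
blue [281.4 291.1] [ 0.5426 -0.2075  0.13  ] (array([ 0.54253827, -0.20869115,  0.12801089]), [array([-0.1,  0. ]), array([ 0.1, -0. ])])
d [ 0.1978 -0.0347 -0.0009] r [-0.0002  0.0008 -0.1356] dist 0.201
```

Scaled: -0.136 rad is -0.0433.

```bash
python3 nudge.py '[0.085,0.198,-0.035,0,0,0,-0.0433,0.085,0.198,-0.035,0,0,0,-0.0433,0.085,0.198,-0.035,0,0,0,-0.0433,0.085,0.198,-0.035,0,0,0,-0.0433,0.085,0.198,-0.035,0,0,0,-0.0433]'
python3 - <<'E'
from h import *
im,k=snap('w3')
E
python3 nudge.py '[0.085,0.1,0,0,0,0,0,0.085,0.1,0,0,0,0,0,0.085,0.1,0,0,0,0,0]'
python3 - <<'E'
from h import *
from workcell import bot
i4,k4=snap('w4'); i3,k3=load('w3')
for c in HUE:
    f=lambda i:[(b[0],b[1].round(1).tolist()) for b in blobs(i,c,amin=400)]
    print(c,f(i3),f(i4))
E
```

```text
clock: 2.82
position: [0.5599, 0.1011, 0.2892]
tool_rot: [-3.141, 0.0, 1.537]
force: [-0.4, -0.7, -0.7]
grip_width: 0.0853
finger_force: 0.0
clock: 3.25
position: [0.5632, 0.2026, 0.2891]
tool_rot: [-3.141, -0.0, 1.539]
force: [0.0, -1.0, -0.7]
grip_width: 0.0848
finger_force: 0.0
red [(np.int32(917), [338.3, 184.8])] [(np.int32(738), [334.3, 260.2])]
yellow [(np.int32(973), [346.9, 16.6])] [(np.int32(1147), [343.0, 107.8])]
green [(np.int32(979), [341.0, 131.2])] []
blue [(np.int32(7429), [99.9, 91.4]), (np.int32(1198), [344.3, 72.5])] [(np.int32(6066), [111.7, 169.6]), (np.int32(926), [339.8, 163.8])]
```

View pics/w3.png

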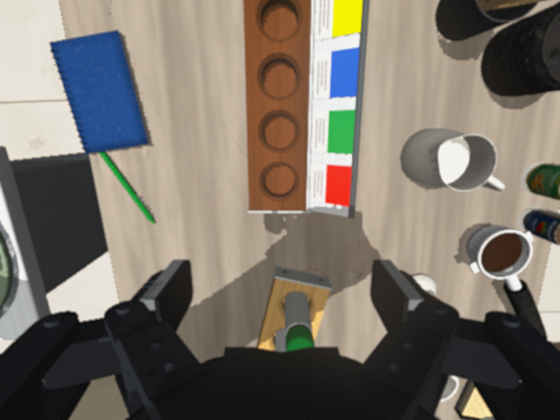

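The w3 view shows the dark rack's holes at about (281,19) yellow, (279,77) blue, (279,132) green and (279,180) red, each beside its ticket. I'll measure the hole rims in both dark-rack views.

Run:
```python
from h import *
K={}
for n in('w3','w4'):
    i,k=load(n);g=cv2.medianBlur(cv2.cvtColor(i,cv2.COLOR_BGR2GRAY),3)
    cs=cv2.HoughCircles(g,cv2.HOUGH_GRADIENT_ALT,1,35,param1=120,param2=.6,minRadius=13,maxRadius=26)
    cs=[] if cs is None else [c for c in cs[0] if 255<c[0]<305 and c[1]<300]
    for c in sorted(cs,key=lambda c:c[1]): print(n,c.round(1),plane(k,c[:2],.038).round(4))
    K[n]=(i,k)
P=[('red',(338.3,184.8),(334.3,260.2)),('yellow',(346.9,16.6),(343,107.8)),('blue',(344.3,72.5),(339.8,163.8))]
for c,a,b in P: print(c,[v for v in tri([(K['w3'][1],a),(K['w4'][1],b)])])
crop=[cv2.resize(K['w3'][0][0:220,230:370],None,fx=2.6,fy=2.6,interpolation=2),cv2.resize(K['w4'][0][60:280,230:370],None,fx=2.6,fy=2.6,interpolation=2)]
cv2.imwrite('pics/holes.png',np.hstack(crop))
```

```text
w3 [280.  22.  19.] [0.5648 0.2871 0.038 ]
w3 [278.   75.   20.7] [0.5604 0.2308 0.038 ]
w3 [278.  132.   18.7] [0.558  0.1645 0.038 ]
w3 [278.  180.   18.1] [0.5558 0.1033 0.038 ]
w4 [279.  109.   19.7] [0.5634 0.2937 0.038 ]
w4 [280.  160.   18.4] [0.5626 0.231  0.038 ]
w4 [278.  209.   17.2] [0.5577 0.1655 0.038 ]
w4 [279.  252.   15.8] [0.5569 0.1028 0.038 ]
red [array([0.63095123, 0.09874058, 0.06192495]), [array([-0.1, -0. ]), array([0.1, 0. ])]]
yellow [array([0.64429185, 0.29314784, 0.02811145]), [array([ 0.3, -0. ]), array([-0.3,  0. ])]]
blue [array([0.63511019, 0.2267182 , 0.0643953 ]), [array([ 0., -0.]), array([-0., -0.])]]
```

View pics/holes.png

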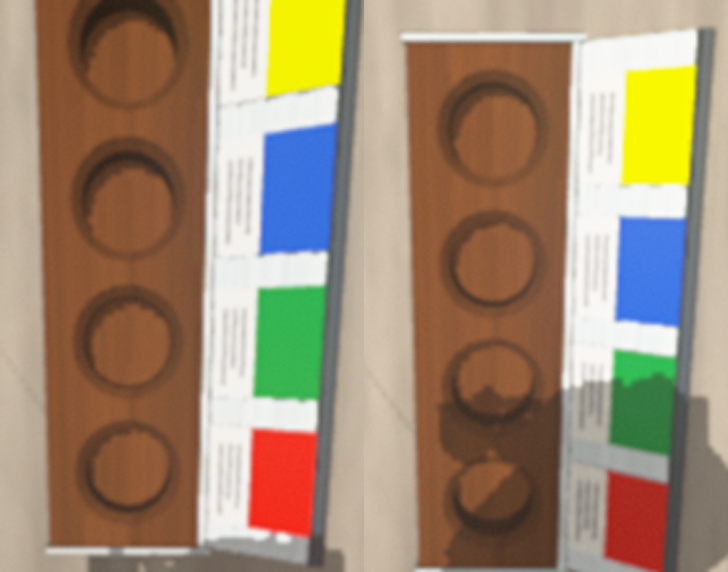

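The crop shows clear rims. In w3 the centres are blue (278.8,76.2), green (279,131.3) and red (278.8,181.3). In w4 they are yellow (279.4,109.2) and blue (279,161.3).

Run:
```python
from h import *
from workcell import bot
k3=load('w3')[1];k4=load('w4')[1]
print('rim blue tri',tri([(k3,(278.8,76.2)),(k4,(279,161.3))])[0].round(4))
def fit(P,i):
    P=np.array(P)[:,:2];i=np.array(i,float);j=i-i.mean();c=P.mean(0);u=(j[:,None]*(P-c)).sum(0);u/=np.linalg.norm(u)
    b=c-.064*i.mean()*u; q=[(b+.064*n*u).round(4).tolist() for n in range(4)]
    print(q,'yaw',np.arctan2(-u[0],u[1]).round(4),'res',(P-b-.064*i[:,None]*u).round(4).tolist())
obs=[(k3,(278.8,76.2),2),(k3,(279,131.3),1),(k3,(278.8,181.3),0),(k4,(279.4,109.2),3),(k4,(279,161.3),2)]
fit([plane(k,p,.038) for k,p,_ in obs],[o[2] for o in obs])
fit([(.5255,-.2722),(.5425,-.2087),(.5594,-.1475),(.5760,-.0857)],range(4))
```

```text
rim blue tri [0.5613 0.2294 0.0383]
[[0.5568, 0.1015], [0.5591, 0.1655], [0.5614, 0.2294], [0.5637, 0.2934]] yaw -0.0358 res [[-0.0001, 0.0001], [0.0002, -0.0002], [-0.0, 0.0001], [0.0001, 0.0], [-0.0002, -0.0]]
[[0.5257, -0.2712], [0.5425, -0.2094], [0.5592, -0.1476], [0.576, -0.0859]] yaw -0.2649 res [[-0.0002, -0.001], [0.0, 0.0007], [0.0002, 0.0001], [0.0, 0.0002]]
```

Rim height measures 38.3 mm and the caps fit their row to within 1 mm. Now I'll go to the green canister.

```bash
cat > g.py <<'E'
import sys
from h import *
from workcell import bot
H=dict(red=(.5568,.1015),green=(.5591,.1655),blue=(.5614,.2294),yellow=(.5637,.2934))
C=dict(red=(.5257,-.2712),blue=(.5425,-.2094),yellow=(.5592,-.1476),green=(.576,-.0859))
w,c,z=sys.argv[1:4]
s=bot.observe();print(s['position'].round(4),s['clock'])
go(s,[*(C if w=='C' else H)[c],float(z)],np.pi/2-(.2649 if w=='C' else .0358))
E
python3 g.py C green .24
```

```text
[0.5635 0.2007 0.289 ] 3.3
d [-0.2859  0.0223  0.0492] r [-0.0003  0.0007  0.2307] dist 0.291
```

Scaled: 0.231 rad is 0.0735.

```bash
python3 nudge.py '[0.07,-0.286,0.022,0.049,0,0,0.0735,0.07,-0.286,0.022,0.049,0,0,0.0735,0.07,-0.286,0.022,0.049,0,0,0.0735,0.07,-0.286,0.022,0.049,0,0,0.0735,0.07,-0.286,0.022,0.049,0,0,0.0735]'; python3 nudge.py '[0.07,0,0,0,0,0,0,0.07,0,0,0,0,0,0]'; python3 g.py C green .076
```

```text
clock: 3.92
position: [0.5744, -0.091, 0.2399]
tool_rot: [-3.141, 0.002, 1.3]
force: [0.6, -0.9, -0.7]
grip_width: 0.0703
finger_force: 0.0
clock: 4.18
position: [0.5752, -0.0858, 0.2404]
tool_rot: [3.142, 0.0, 1.304]
force: [0.3, 0.4, 0.2]
grip_width: 0.0703
finger_force: 0.0
[ 0.5752 -0.0858  0.2404] 4.175
d [0.0002 0.0008 0.1644] r [ 0.      0.0002 -0.0014] dist 0.164
```

```bash
python3 nudge.py '[0.07,0,0.001,0.06,0,0,0,0.07,0,0.001,0.11,0,0,0,0.07,0,0.001,0.145,0,0,0,0.07,0,0.001,0.164,0,0,0,0.07,0,0.001,0.164,0,0,0]' 50; python3 nudge.py '[0.02,0,0,0,0,0,0,0.02,0,0,0,0,0,0,0.02,0,0,0,0,0,0,0.02,0,0,0,0,0,0]' 50
python3 - <<'E'
from h import *
from workcell import bot
im,k=snap('g1')
for b in blobs(im,'green',amin=300): print(b[0],b[1],b[2])
p=bot.observe()['position'];print(p,proj(k,p+[0,0,.054]))
E
```

```text
clock: 4.8
position: [0.5763, -0.0844, 0.076]
tool_rot: [-3.141, 0.0, 1.307]
force: [-0.0, -0.1, 1.1]
grip_width: 0.07
finger_force: 0.0
clock: 5.3
position: [0.5771, -0.0848, 0.0777]
tool_rot: [3.14, -0.0, 1.307]
force: [-3.7, 0.1, 10.4]
grip_width: 0.0336
finger_force: 48.6
5948 [282.37542031 314.56035642] [233 272  98  81]
[ 0.57716713 -0.0847586   0.07776597] [280.36420956 329.96127343]
```

View pics/g1.png

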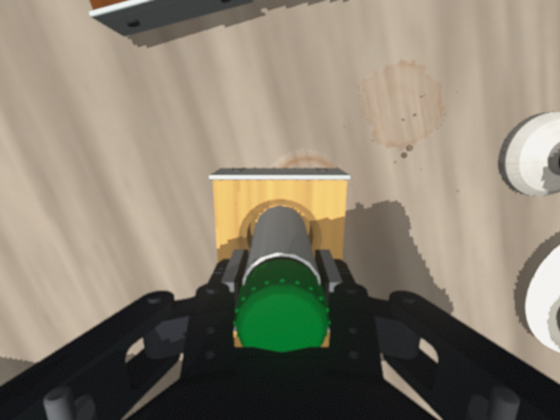

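The fingers hold the green cap, but the 33.6 mm width says they are on the cap rather than the 36 mm body. I'll regrip 8 mm lower.

```bash
python3 nudge.py '[0.06,0,0,0,0,0,0,0.06,0,0,0,0,0,0,0.06,0,0,0.008,0,0,0,0.06,0,0,0.008,0,0,0]'; python3 nudge.py '[0.02,0,0,0,0,0,0,0.02,0,0,0,0,0,0,0.02,0,0,0,0,0,0,0.02,0,0,0,0,0,0]'
```

```text
clock: 5.85
position: [0.5761, -0.0847, 0.0675]
tool_rot: [-3.14, 0.0, 1.307]
force: [-0.1, -0.3, -0.3]
grip_width: 0.0596
finger_force: 0.0
clock: 6.35
position: [0.5767, -0.0847, 0.0686]
tool_rot: [3.141, -0.0, 1.307]
force: [-1.6, 0.9, 7.0]
grip_width: 0.0336
finger_force: 47.6
```

```bash
python3 nudge.py '[0.02,0,0,-0.04,0,0,0,0.02,0,0,-0.1,0,0,0,0.02,0,0,-0.15,0,0,0,0.02,0,0,-0.17,0,0,0,0.02,0,0,-0.17,0,0,0]' 60
python3 - <<'E'
from h import *
from workcell import bot
im,k=snap('g2')
for b in blobs(im,'green',amin=300): print(b[0],b[1],b[2])
E
python3 g.py H green .235
```

```text
clock: 6.98
position: [0.577, -0.0849, 0.2394]
tool_rot: [3.139, -0.0, 1.306]
force: [-0.2, -0.6, -1.5]
grip_width: 0.0337
finger_force: 57.1
590 [41.07288136 88.04237288] [ 0 48 87 82]
5705 [282.24925504 317.97090272] [233 275  98  78]
[ 0.5764 -0.0849  0.238 ] 7.025
d [ 0.2372 -0.0821  0.003 ] r [ 2.000e-04  2.000e-04 -2.284e-01] dist 0.251
```

Scaled: -0.12 rad is -0.0382.

```bash
python3 nudge.py '[0.02,0.06,-0.02,0,0,0,-0.0191,0.02,0.12,-0.041,0,0,0,-0.0382,0.02,0.18,-0.062,0,0,0,-0.0573,0.02,0.237,-0.082,0.003,0,0,-0.0726,0.02,0.237,-0.082,0.003,0,0,-0.0726]'; python3 nudge.py '[0.02,0,0,0,0,0,0,0.02,0,0,0,0,0,0,0.02,0,0,0,0,0,0]';  python3 g.py H green .069
```

```text
clock: 7.65
position: [0.5573, 0.1708, 0.2336]
tool_rot: [-3.139, -0.002, 1.543]
force: [0.3, -1.2, -1.7]
grip_width: 0.0334
finger_force: 57.1
clock: 8.02
position: [0.5594, 0.1643, 0.2351]
tool_rot: [-3.141, 0.0, 1.533]
force: [0.1, 1.0, -1.4]
grip_width: 0.034
finger_force: 57.1
[0.5594 0.1643 0.2351] 8.025
d [ 0.0012 -0.0003  0.1661] r [-0.0003  0.0003 -0.002 ] dist 0.166
```

```bash
python3 nudge.py '[0.02,0.001,0,0.055,0,0,0,0.02,0.0015,0,0.105,0,0,0,0.02,0.0015,0,0.13,0,0,0,0.02,0.0015,0,0.142,0,0,0,0.02,0.0015,0,0.15,0,0,0]';python3 nudge.py '[0.02,0,0,0.006,0,0,0,0.02,0,0,0.012,0,0,0,0.02,0,0,0.0155,0,0,0,0.02,0,0,0.0165,0,0,0,0.02,0,0,0.0165,0,0,0]'
```

```text
clock: 8.65
position: [0.5597, 0.1667, 0.0854]
tool_rot: [3.141, -0.0, 1.534]
force: [-0.1, 0.4, -0.2]
grip_width: 0.0341
finger_force: 57.1
clock: 9.28
position: [0.5593, 0.167, 0.0689]
tool_rot: [3.141, -0.0, 1.535]
force: [0.5, -0.5, -1.7]
grip_width: 0.0337
finger_force: 57.1
```

```bash
python3 nudge.py '[0.02,0,0,0.001,0,0,0,0.02,0,0,0.002,0,0,0,0.02,0,0,0.002,0,0,0]'
```

```text
clock: 9.65
position: [0.5597, 0.1672, 0.0685]
tool_rot: [3.14, 0.0, 1.535]
force: [-7.5, -3.2, 27.7]
grip_width: 0.0337
finger_force: 60.0
```

Floor contact at the expected height. Releasing and retreating.

```bash
python3 nudge.py '[0.06,0,0,0,0,0,0,0.06,0,0,0,0,0,0,0.06,0,0,-0.03,0,0,0,0.06,0,0,-0.09,0,0,0,0.06,0,0,-0.14,0,0,0]'
python3 - <<'E'
from h import *
from workcell import bot
T=cal(bot.calibration("top"));S=cal(bot.calibration("side"))
for n,k in(("side",S),("top",T)):
    im=bot.grab_frame(n);cv2.imwrite(f"pics/{n}1.png",im)
E
python3 g.py C yellow .21
```

```text
clock: 10.28
position: [0.5592, 0.1671, 0.2087]
tool_rot: [3.141, -0.0, 1.535]
force: [1.1, -0.3, 0.2]
grip_width: 0.0601
finger_force: 0.0
[0.5612 0.1679 0.2118] 10.375
d [-0.3154  0.0094  0.0011] r [ 0.0064 -0.0032  0.2286] dist 0.316
```

View pics/side1.png

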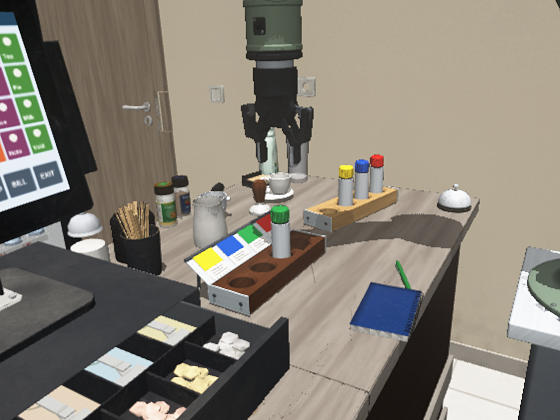

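Green stands upright and seated in its hole at about (282,235). Next is yellow.

Scaled: 0.23 rad is 0.0732.

```bash
python3 nudge.py '[0.07,-0.06,0.002,0,0,0,0.0159,0.07,-0.12,0.004,0,0,0,0.0318,0.07,-0.18,0.006,0,0,0,0.0477,0.07,-0.24,0.008,0,0,0,0.0637,0.07,-0.29,0.01,0,0,0,0.0732]'; python3 nudge.py '[0.07,-0.024,0,0,0,0,0,0.07,-0.024,0,0,0,0,0,0.07,-0.024,0,0,0,0,0]'; python3 g.py C yellow .0685
```

```text
clock: 11.0
position: [0.5584, -0.1258, 0.2066]
tool_rot: [-3.141, 0.0, 1.302]
force: [0.2, 0.1, -0.2]
grip_width: 0.0698
finger_force: 0.0
clock: 11.38
position: [0.5526, -0.1455, 0.2066]
tool_rot: [-3.141, -0.0, 1.306]
force: [0.4, -0.1, -0.7]
grip_width: 0.0698
finger_force: 0.0
[ 0.5526 -0.1455  0.2066] 11.375
d [-0.0003  0.0069  0.1381] r [-0.0002 -0.0005 -0.0004] dist 0.138
```

```bash
python3 nudge.py '[0.07,0,0.007,0.02,0,0,0,0.07,0,0.007,0.075,0,0,0,0.07,0,0.007,0.12,0,0,0,0.07,0,0.007,0.138,0,0,0,0.07,0,0.007,0.138,0,0,0]'; python3 nudge.py '[0.02,0,0,0,0,0,0,0.02,0,0,0,0,0,0,0.02,0,0,0,0,0,0,0.02,0,0,0,0,0,0]' 60;  python3 nudge.py '[0.02,0,0,-0.04,0,0,0,0.02,0,0,-0.1,0,0,0,0.02,0,0,-0.15,0,0,0,0.02,0,0,-0.165,0,0,0,0.02,0,0,-0.165,0,0,0]'; python3 g.py H yellow .235
```

```text
clock: 12.0
position: [0.5591, -0.1475, 0.0681]
tool_rot: [-3.14, -0.0, 1.306]
force: [0.2, -0.4, 0.6]
grip_width: 0.0698
finger_force: 0.0
clock: 12.5
position: [0.5601, -0.1484, 0.0704]
tool_rot: [3.139, 0.0, 1.305]
force: [-1.3, 0.5, 10.7]
grip_width: 0.0339
finger_force: 57.9
clock: 13.12
position: [0.5594, -0.1485, 0.2345]
tool_rot: [3.14, 0.0, 1.304]
force: [-0.8, 0.2, -2.3]
grip_width: 0.0333
finger_force: 59.7
[ 0.5594 -0.1485  0.2345] 13.125
d [ 0.4274 -0.1122 -0.0008] r [ 0.0016  0.0005 -0.2306] dist 0.442
```

Scaled: -0.23 rad is -0.0732.

```bash
python3 nudge.py '[0.02,0.06,-0.016,0,0,0,-0.0159,0.02,0.12,-0.031,0,0,0,-0.0318,0.02,0.18,-0.047,0,0,0,-0.0477,0.02,0.24,-0.063,0,0,0,-0.0637,0.02,0.29,-0.076,0,0,0,-0.0732]'; python3 nudge.py '[0.02,0,0,0,0,0,0]'; python3 g.py H yellow .235
```

```text
clock: 13.75
position: [0.5612, 0.1538, 0.232]
tool_rot: [-3.139, 0.0, 1.537]
force: [0.7, 0.2, -1.0]
grip_width: 0.0334
finger_force: 59.7
clock: 13.88
position: [0.5607, 0.1561, 0.232]
tool_rot: [-3.139, -0.001, 1.541]
force: [0.4, -0.5, -2.1]
grip_width: 0.0338
finger_force: 59.7
[0.5607 0.1561 0.232 ] 13.875
d [ 0.1374 -0.001  -0.0028] r [-0.0027 -0.0015  0.0064] dist 0.137
```

Scaled: 0.005 rad is 0.0016.

```bash
python3 nudge.py '[0.02,0.06,0,-0.002,0,0,0,0.02,0.11,0,-0.002,0,0,0.0013,0.02,0.1385,0,-0.002,0,0,0.0016,0.02,0.1385,0,-0.002,0,0,0.0016,0.02,0.1385,0,-0.002,0,0,0.0016]'; python3 nudge.py '[0.02,0,0,0,0,0,0,0.02,0,0,0,0,0,0]'; python3 g.py H yellow .069
```

```text
clock: 14.5
position: [0.5672, 0.2886, 0.2345]
tool_rot: [-3.14, 0.001, 1.529]
force: [-0.7, -1.1, -2.0]
grip_width: 0.0337
finger_force: 59.7
clock: 14.75
position: [0.5674, 0.2891, 0.2358]
tool_rot: [3.142, 0.0, 1.529]
force: [0.5, -0.7, -1.2]
grip_width: 0.0336
finger_force: 59.7
[0.5674 0.2891 0.2358] 14.75
d [ 0.0042 -0.0039  0.1668] r [ 0.0001  0.0003 -0.0064] dist 0.167
```

Scaled: -0.006 rad is -0.0019.

```bash
python3 nudge.py '[0.02,0.0045,-0.004,0.045,0,0,-0.0019,0.02,0.0045,-0.004,0.1,0,0,-0.0019,0.02,0.0045,-0.004,0.13,0,0,-0.0019,0.02,0.0045,-0.004,0.142,0,0,-0.0019,0.02,0.0045,-0.004,0.15,0,0,-0.0019]';python3 nudge.py '[0.02,0,0,0.006,0,0,0,0.02,0,0,0.012,0,0,0,0.02,0,0,0.016,0,0,0,0.02,0,0,0.017,0,0,0,0.02,0,0,0.017,0,0,0]'
```

```text
clock: 15.38
position: [0.5638, 0.2947, 0.0862]
tool_rot: [3.141, -0.0, 1.535]
force: [-0.6, -0.4, -1.3]
grip_width: 0.0336
finger_force: 59.7
clock: 16.0
position: [0.5637, 0.2951, 0.0704]
tool_rot: [3.14, -0.001, 1.536]
force: [-6.2, -3.3, 19.9]
grip_width: 0.0336
finger_force: 61.9
```

```bash
python3 nudge.py '[0.06,0,0,0,0,0,0,0.06,0,0,0,0,0,0,0.06,0,0,-0.03,0,0,0,0.06,0,0,-0.09,0,0,0,0.06,0,0,-0.14,0,0,0]'; python3 nudge.py '[0.06,0,0,0,0,0,0]'; python3 g.py C blue .21
```

```text
clock: 16.62
position: [0.5633, 0.2947, 0.2108]
tool_rot: [3.141, -0.0, 1.536]
force: [0.2, 0.3, 0.2]
grip_width: 0.0598
finger_force: 0.0
clock: 16.75
position: [0.5647, 0.2956, 0.2128]
tool_rot: [3.136, -0.003, 1.535]
force: [0.1, -0.6, -0.7]
grip_width: 0.0594
finger_force: 0.0
[0.5647 0.2956 0.2128] 16.75
d [-0.5055 -0.0044  0.0012] r [ 0.0048 -0.0036  0.2295] dist 0.506
```

Scaled: 0.23 rad is 0.0732.

```bash
python3 nudge.py '[0.07,-0.062,0,0,0,0,0.0159,0.07,-0.124,-0.001,0,0,0,0.0318,0.07,-0.186,-0.002,0,0,0,0.0477,0.07,-0.248,-0.002,0,0,0,0.0637,0.07,-0.3,-0.002,0,0,0,0.0732]'; python3 g.py C blue .21
```

```text
clock: 17.38
position: [0.5503, -0.0078, 0.2083]
tool_rot: [-3.141, 0.001, 1.303]
force: [1.4, 0.9, -0.2]
grip_width: 0.0698
finger_force: 0.0
[ 0.5503 -0.0078  0.2083] 17.375
d [-0.1965  0.0458 -0.0017] r [-0.0006  0.0005 -0.0026] dist 0.202
```

```bash
python3 nudge.py '[0.07,-0.06,0.014,0,0,0,0,0.07,-0.12,0.028,0,0,0,0,0.07,-0.17,0.04,0,0,0,0,0.07,-0.1965,0.046,0,0,0,0,0.07,-0.1965,0.046,0,0,0,0]'; python3 nudge.py '[0.07,0,0,0,0,0,0,0.07,0,0,0,0,0,0]'; python3 g.py C blue .0685
```

```text
clock: 18.0
position: [0.5429, -0.2091, 0.2079]
tool_rot: [-3.14, 0.0, 1.302]
force: [0.5, 0.7, 0.1]
grip_width: 0.0703
finger_force: 0.0
clock: 18.25
position: [0.5439, -0.2057, 0.2087]
tool_rot: [-3.141, -0.0, 1.307]
force: [-0.1, -0.2, 0.5]
grip_width: 0.0699
finger_force: 0.0
[ 0.5439 -0.2057  0.2087] 18.25
d [-0.004  -0.0004  0.1402] r [-0.0002 -0.0003  0.0013] dist 0.14
```

```bash
python3 nudge.py '[0.07,-0.004,0,0.03,0,0,0,0.07,-0.004,0,0.085,0,0,0,0.07,-0.004,0,0.125,0,0,0,0.07,-0.004,0,0.14,0,0,0,0.07,-0.004,0,0.14,0,0,0]'; python3 nudge.py '[0.02,0,0,0,0,0,0,0.02,0,0,0,0,0,0,0.02,0,0,0,0,0,0,0.02,0,0,0,0,0,0]' 60;  python3 nudge.py '[0.02,0,0,-0.04,0,0,0,0.02,0,0,-0.1,0,0,0,0.02,0,0,-0.15,0,0,0,0.02,0,0,-0.165,0,0,0,0.02,0,0,-0.165,0,0,0]'; python3 g.py H blue .235
```

```text
clock: 18.88
position: [0.5429, -0.2101, 0.0689]
tool_rot: [-3.141, -0.0, 1.306]
force: [0.3, 1.1, 1.4]
grip_width: 0.0699
finger_force: 0.0
clock: 19.38
position: [0.5435, -0.211, 0.0703]
tool_rot: [3.139, 0.0, 1.306]
force: [-1.1, -0.0, 10.0]
grip_width: 0.0339
finger_force: 57.2
clock: 20.0
position: [0.5428, -0.2109, 0.2344]
tool_rot: [3.14, 0.0, 1.305]
force: [-1.2, -0.1, -2.2]
grip_width: 0.0335
finger_force: 58.9
[ 0.5428 -0.2109  0.2344] 20.0
d [ 0.4298 -0.0976 -0.0009] r [ 0.0014  0.0006 -0.2296] dist 0.441
```

Scaled: -0.23 rad is -0.0732.

```bash
python3 nudge.py '[0.02,0.06,-0.014,0,0,0,-0.0159,0.02,0.12,-0.027,0,0,0,-0.0318,0.02,0.18,-0.041,0,0,0,-0.0477,0.02,0.24,-0.054,0,0,0,-0.0637,0.02,0.29,-0.066,0,0,0,-0.0732]'; python3 nudge.py '[0.02,0,0,0,0,0,0]'; python3 g.py H blue .235
```

```text
clock: 20.62
position: [0.5541, 0.0887, 0.2321]
tool_rot: [-3.139, -0.0, 1.538]
force: [-0.0, -1.5, -1.5]
grip_width: 0.0335
finger_force: 58.8
clock: 20.75
position: [0.5538, 0.091, 0.2321]
tool_rot: [-3.139, -0.002, 1.542]
force: [-0.1, 0.1, -2.4]
grip_width: 0.0336
finger_force: 58.9
[0.5538 0.091  0.2321] 20.75
d [ 0.1386  0.0036 -0.0026] r [-0.0024 -0.0016  0.0074] dist 0.139
```

```bash
python3 nudge.py '[0.02,0.06,0,-0.002,0,0,0,0.02,0.11,0,-0.002,0,0,0,0.02,0.141,0.001,-0.002,0,0,0,0.02,0.141,0.001,-0.002,0,0,0,0.02,0.141,0.001,-0.002,0,0,0]'; python3 nudge.py '[0.02,0,0,0,0,0,0,0.02,0,0,0,0,0,0]'; python3 g.py H blue .069
```

```text
clock: 21.38
position: [0.5607, 0.2261, 0.2345]
tool_rot: [-3.14, 0.001, 1.535]
force: [1.0, -0.1, -1.6]
grip_width: 0.0337
finger_force: 58.9
clock: 21.62
position: [0.5611, 0.2264, 0.2357]
tool_rot: [-3.142, 0.0, 1.535]
force: [0.8, -0.3, -1.5]
grip_width: 0.0338
finger_force: 58.9
[0.5611 0.2264 0.2357] 21.625
d [0.003  0.0002 0.1667] r [-0.0001  0.0003 -0.0004] dist 0.167
```

```bash
python3 nudge.py '[0.02,0.002,0,0.045,0,0,0,0.02,0.002,0,0.1,0,0,0,0.02,0.002,0,0.13,0,0,0,0.02,0.002,0,0.142,0,0,0,0.02,0.002,0,0.15,0,0,0]';python3 nudge.py '[0.02,0,0,0.006,0,0,0,0.02,0,0,0.012,0,0,0,0.02,0,0,0.016,0,0,0,0.02,0,0,0.017,0,0,0,0.02,0,0,0.017,0,0,0]'
```

```text
clock: 22.25
position: [0.5615, 0.2294, 0.0861]
tool_rot: [3.141, -0.0, 1.535]
force: [0.8, -0.1, -1.6]
grip_width: 0.0336
finger_force: 58.9
clock: 22.88
position: [0.5613, 0.2298, 0.0703]
tool_rot: [3.14, -0.0, 1.536]
force: [-5.8, -1.9, 20.4]
grip_width: 0.0335
finger_force: 61.1
```

Blue is seated: contact came at the same height as its grasp. Release and go for red.

Scaled: 0.23 rad is 0.0732.

```bash
python3 nudge.py '[0.06,0,0,0,0,0,0,0.06,0,0,0,0,0,0,0.06,0,0,-0.03,0,0,0,0.06,0,0,-0.09,0,0,0,0.06,0,0,-0.14,0,0,0]'; python3 nudge.py '[0.07,-0.062,0,0,0,0,0.0159,0.07,-0.124,0,0,0,0,0.0318,0.07,-0.186,0,0,0,0,0.0477,0.07,-0.248,0,0,0,0,0.0637,0.07,-0.3,0,0,0,0,0.0732]'; python3 g.py C red .21
```

```text
clock: 23.5
position: [0.561, 0.2295, 0.2107]
tool_rot: [3.141, -0.0, 1.536]
force: [0.5, -0.2, -0.3]
grip_width: 0.0601
finger_force: 0.0
clock: 24.12
position: [0.5502, -0.073, 0.2089]
tool_rot: [3.141, 0.0, 1.303]
force: [0.5, -0.4, 0.3]
grip_width: 0.0697
finger_force: 0.0
[ 0.5502 -0.073   0.2089] 24.125
d [-0.1976  0.0288 -0.001 ] r [ 0.0003  0.0003 -0.0025] dist 0.2
```

```bash
python3 nudge.py '[0.07,-0.06,0.009,0,0,0,0,0.07,-0.12,0.018,0,0,0,0,0.07,-0.175,0.026,0,0,0,0,0.07,-0.2,0.029,0,0,0,0,0.07,-0.2,0.029,0,0,0,0]'; python3 nudge.py '[0.07,0,0,0,0,0,0,0.07,0,0,0,0,0,0]'; python3 g.py C red .0685
```

```text
clock: 24.75
position: [0.5253, -0.2732, 0.2085]
tool_rot: [-3.141, 0.0, 1.302]
force: [1.3, 1.1, 0.0]
grip_width: 0.0702
finger_force: 0.0
clock: 25.0
position: [0.5265, -0.2699, 0.2089]
tool_rot: [3.141, -0.0, 1.307]
force: [0.6, -0.6, -0.1]
grip_width: 0.07
finger_force: 0.0
[ 0.5265 -0.2699  0.2089] 25.0
d [-0.0015 -0.0004  0.1404] r [ 0.0001 -0.0003  0.0015] dist 0.14
```

```bash
python3 nudge.py '[0.07,-0.001,0,0.03,0,0,0,0.07,-0.001,0,0.085,0,0,0,0.07,-0.001,0,0.125,0,0,0,0.07,-0.001,0,0.14,0,0,0,0.07,-0.001,0,0.14,0,0,0]'; python3 nudge.py '[0.02,0,0,0,0,0,0,0.02,0,0,0,0,0,0,0.02,0,0,0,0,0,0,0.02,0,0,0,0,0,0]' 60;  python3 nudge.py '[0.02,0,0,-0.04,0,0,0,0.02,0,0,-0.1,0,0,0,0.02,0,0,-0.15,0,0,0,0.02,0,0,-0.165,0,0,0,0.02,0,0,-0.165,0,0,0]'; python3 g.py H red .235
```

```text
clock: 25.62
position: [0.526, -0.2715, 0.0689]
tool_rot: [-3.141, -0.0, 1.307]
force: [0.7, -0.3, 0.3]
grip_width: 0.0698
finger_force: 0.0
clock: 26.12
position: [0.5265, -0.2724, 0.0703]
tool_rot: [3.14, 0.001, 1.305]
force: [-1.6, 0.8, 11.6]
grip_width: 0.0337
finger_force: 57.5
clock: 26.75
position: [0.5259, -0.2723, 0.2345]
tool_rot: [3.14, 0.001, 1.306]
force: [-0.2, 1.2, -2.1]
grip_width: 0.0336
finger_force: 59.2
[ 0.5259 -0.2723  0.2345] 26.75
d [ 0.3688 -0.0682 -0.0009] r [ 0.0014  0.0008 -0.2295] dist 0.375
```

Careful with the scale: turns go in shares of pi rad. That gives: -0.23 rad is -0.0732.

```bash
python3 nudge.py '[0.02,0.06,-0.011,0,0,0,-0.0159,0.02,0.12,-0.022,0,0,0,-0.0318,0.02,0.18,-0.033,0,0,0,-0.0477,0.02,0.24,-0.044,0,0,0,-0.0637,0.02,0.29,-0.053,0,0,0,-0.0732]'; python3 nudge.py '[0.02,0,0,0,0,0,0]'; python3 g.py H red .235
```

```text
clock: 27.38
position: [0.5498, 0.024, 0.2321]
tool_rot: [-3.139, -0.0, 1.538]
force: [0.7, -0.3, -1.0]
grip_width: 0.0332
finger_force: 59.2
clock: 27.5
position: [0.5499, 0.026, 0.2323]
tool_rot: [-3.139, -0.002, 1.542]
force: [0.6, -0.9, -2.0]
grip_width: 0.0336
finger_force: 59.3
[0.5499 0.026  0.2323] 27.5
d [ 0.0756  0.0048 -0.0026] r [-0.0022 -0.0017  0.0072] dist 0.076
```

```bash
python3 nudge.py '[0.02,0.04,0.001,-0.002,0,0,0,0.02,0.077,0.002,-0.002,0,0,0,0.02,0.077,0.002,-0.002,0,0,0,0.02,0.077,0.002,-0.002,0,0,0,0.02,0.077,0.002,-0.002,0,0,0]'; python3 nudge.py '[0.02,0,0,0,0,0,0]'; python3 g.py H red .069
```

```text
clock: 28.12
position: [0.5553, 0.0972, 0.2352]
tool_rot: [-3.141, 0.001, 1.534]
force: [-0.7, -0.9, -1.6]
grip_width: 0.0339
finger_force: 59.2
clock: 28.25
position: [0.5554, 0.0977, 0.2356]
tool_rot: [-3.141, 0.0, 1.534]
force: [0.0, 0.5, -1.1]
grip_width: 0.0331
finger_force: 59.2
[0.5554 0.0977 0.2356] 28.25
d [0.0039 0.0013 0.1666] r [-0.0003  0.0003 -0.0005] dist 0.167
```

```bash
python3 nudge.py '[0.02,0.003,0.001,0.045,0,0,0,0.02,0.003,0.001,0.1,0,0,0,0.02,0.003,0.001,0.13,0,0,0,0.02,0.003,0.001,0.142,0,0,0,0.02,0.003,0.001,0.15,0,0,0]';python3 nudge.py '[0.02,0,0,0.006,0,0,0,0.02,0,0,0.012,0,0,0,0.02,0,0,0.016,0,0,0,0.02,0,0,0.017,0,0,0,0.02,0,0,0.017,0,0,0]'
```

```text
clock: 28.88
position: [0.5569, 0.1015, 0.086]
tool_rot: [3.141, -0.0, 1.535]
force: [0.6, -0.1, -1.8]
grip_width: 0.034
finger_force: 59.2
clock: 29.5
position: [0.5569, 0.1018, 0.0703]
tool_rot: [3.14, 0.0, 1.536]
force: [-6.8, -2.5, 24.2]
grip_width: 0.0339
finger_force: 62.0
```

Red is seated too. Release, back off towards the robot's right and check with both cameras.

```bash
python3 nudge.py '[0.06,0,0,0,0,0,0,0.06,0,0,0,0,0,0,0.06,0,0,-0.03,0,0,0,0.06,0,0,-0.09,0,0,0,0.06,0,0,-0.14,0,0,0]'; python3 nudge.py '[0.06,-0.06,0,-0.03,0,0,0,0.06,-0.12,0,-0.06,0,0,0,0.06,-0.16,0,-0.08,0,0,0,0.06,-0.16,0,-0.08,0,0,0,0.06,-0.16,0,-0.08,0,0,0]'
python3 - <<'E'
from h import *
from workcell import bot
T=cal(bot.calibration("top"));S=cal(bot.calibration("side"))
it=bot.grab_frame("top");s=bot.grab_frame("side")
cv2.imwrite("pics/final.png",np.hstack([cv2.resize(it[80:290,90:330],(400,350)),cv2.resize(s[120:330,170:410],(400,350))]))
for c in HUE:
    a=[b for b in blobs(it,c) if b[0]<400];b_=[b for b in blobs(s,c) if b[0]<400]
    print(c,[p[1].round(1).tolist() for p in a],[p[1].round(1).tolist() for p in b_])
E
```

```text
clock: 30.12
position: [0.5564, 0.1017, 0.2107]
tool_rot: [3.141, -0.0, 1.536]
force: [0.4, -0.5, 0.2]
grip_width: 0.0597
finger_force: 0.0
clock: 30.75
position: [0.5507, -0.0578, 0.2885]
tool_rot: [-3.141, -0.0, 1.536]
force: [0.9, 0.3, -0.5]
grip_width: 0.0599
finger_force: 0.0
red [[231.5, 211.0], [226.7, 238.9]] [[297.2, 203.8]]
yellow [[153.7, 208.7], [143.3, 236.6]] [[238.4, 239.0], [207.1, 258.6]]
green [[205.7, 210.2], [199.7, 237.9], [236.8, 328.4]] [[279.4, 209.1], [248.8, 231.0], [403.2, 275.6]]
blue [[180.0, 209.2], [171.1, 237.4]] [[260.3, 225.6], [223.8, 246.0]]
```

View pics/final.png

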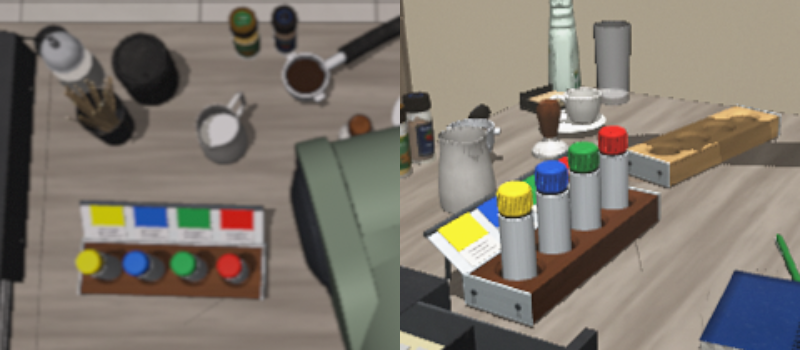

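The final views show all four canisters upright in the dark rack, yellow, blue, green, red, each in front of its own ticket. The pitcher and tamper stand where they were.

Run:
```python
from h import *
from workcell import bot
T=cal(bot.calibration("top"));S=cal(bot.calibration("side"))
for c,t,s in[('red',(226.7,238.9),(297.2,203.8)),('yellow',(143.3,236.6),(238.4,239)),('blue',(171.1,237.4),(260.3,225.6))]: print(c,tri([(T,t),(S,s)])[0].round(3))
print(bot.job_done())
```

```text
red [0.555 0.104 0.117]
yellow [0.562 0.297 0.117]
blue [0.559 0.233 0.118]
the job is handed in; nothing more can be done
None
```

I moved all four canisters to the dark rack, each seated upright in front of the ticket with its cap colour, left the pitcher and tamper where they stood, and handed the job in at about 31 s of the 102 s limit; no verdict was returned.

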